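# Set out the weighing place

### The job

Set out the balance for the next weighing: stand the porcelain crucible in the middle of the balance pan with its lid seated on it, and stand the three reagents upright in one straight row along the lengthwise middle line of the spill tray, in order of use: the amber bottle at the end nearest the balance, the white jar next to it in the middle, the blue-capped bottle at the far end, with about 2 cm clear between neighbours. It is glass and porcelain, so set each piece down without dropping it, and leave the flask, the tape roll and the green beaker where they stand.

Things in the scene. Friction and masses are not known exactly. Their poses are not given: they have to be found in the camera images.
- crucible_c (a point): White porcelain crucible, open cup, 47 mm across at the rim, 33 mm across the foot, 44 mm high, wall 3 mm, 55 g. The point is on its axis half-way up (22 mm above its foot); z is up along its axis; its turn about z means nothing.
- lid_c (a point): White porcelain crucible lid, 28 g, lying knob up: disc 54 mm across, its edge 5 to 8.5 mm above the bottom; knob 13 mm thick from 11 mm up to the top at 30 mm; below, a tapered boss 5 mm deep, 27 to 32 mm across, that enters the crucible's mouth with about 4 mm play all round. The point is on its axis half-way up (15 mm); seated, it is 32 mm above the crucible's point. z is up.
- blue_bottle_c (a point): Clear glass bottle of white salt with a blue screw cap: body 56 mm across up to 66 mm, then shoulder; cap 50 mm across from 82 mm to the top at 106 mm; about 220 g. The point is on its axis half-way up (53 mm above its foot); z is up along its axis; its turn about z means nothing.
- amber_bottle_c (a point): Brown (amber) glass bottle with white paper label and black screw cap: body 45 mm across up to 52 mm, then shoulder; cap 28 mm across from 69 mm to the top at 90 mm; about 130 g. The point is on its axis half-way up (45 mm above its foot); z is up along its axis; its turn about z means nothing.
- jar_c (a point): White plastic jar with a red screw lid: body 52 mm across up to 56 mm, lid 54 mm across from 56 mm to the top at 74 mm; about 150 g. The point is on its axis half-way up (37 mm above its foot); z is up along its axis; its turn about z means nothing.
- pan (a point): Centre of the top of the square steel pan (130 by 130 mm, 64 mm above the bench) of a white laboratory balance, 200 mm wide, 225 mm deep, blue keypad and display on the robot's side; it does not move. x runs from keypad to back, y to its left, z up; the housing's centre lies 38 mm towards -x. The balance may stand left or right of the tray.
- tray_floor (a point): Centre of the inside floor of the shallow pale-blue spill tray, 4 mm above the bench. Tray 280 mm long (y) by 130 mm (x) outside, walls 4 mm thick and 20 mm high, a small grip lug at each end; it does not move. Axes: y along the tray's length, x across it, away from the robot, z up.
- flask_c (a point): Bystander: stoppered glass conical flask with white powder, 68 mm across the foot, 122 mm high; point half-way up its axis, z up. Stays where it is.
- tape_c (a point): Bystander: roll of silver foil tape lying flat, 84 mm across, 48 mm high; point at its centre, z up. Stays where it is.
- pot_c (a point): Bystander: empty green plastic beaker, 64 mm across, 62 mm high; point half-way up its axis, z up. Stays where it is.
Mind the look-alikes: they are no part of the job. What is shaped like the part that bears lid_c but turquoise is not meant. What is shaped like the part that bears blue_bottle_c but turquoise is not meant.

How it is judged (in metres and radians):
At the end, for the whole second after the job is handed in: Crucible upright within 15 mm of the pan centre, lid flat on it (7 mm); in the tray amber bottle (balance end), jar, blue-capped bottle upright in a row within 15 mm of the lengthwise middle line, 8 to 35 mm clear between neighbours; tilt under 0.06 rad, all at rest and released (horizontal distance between crucible_c and pan below 0.015 m and z of crucible_c in the frame of pan between 0.019 and 0.025 m and horizontal distance between lid_c and crucible_c below 0.007 m and z of lid_c in the frame of crucible_c between 0.029 and 0.035 m and x of blue_bottle_c in the frame of tray_floor between -0.015 and 0.015 m and z of blue_bottle_c in the frame of tray_floor between 0.05 and 0.056 m and x of amber_bottle_c in the frame of tray_floor between -0.015 and 0.015 m and z of amber_bottle_c in the frame of tray_floor between 0.042 and 0.048 m and x of jar_c in the frame of tray_floor between -0.015 and 0.015 m and z of jar_c in the frame of tray_floor between 0.034 and 0.04 m and horizontal distance between amber_bottle_c and jar_c between 0.0575 and 0.0845 m and horizontal distance between blue_bottle_c and jar_c between 0.063 and 0.09 m and horizontal distance between amber_bottle_c and blue_bottle_c above 0.115 m and ((y of pan in the frame of tray_floor below 0 m and y of amber_bottle_c in the frame of tray_floor below -0.02 m and y of blue_bottle_c in the frame of tray_floor above 0.02 m) or (y of pan in the frame of tray_floor above 0 m and y of amber_bottle_c in the frame of tray_floor above 0.02 m and y of blue_bottle_c in the frame of tray_floor below -0.02 m)) and angle between each of crucible_c, lid_c, blue_bottle_c, amber_bottle_c, jar_c's own z axis and vertical below 0.06 rad and linear speed of each of crucible, lid, blue_bottle, amber_bottle, jar below 0.02 m/s); the robot touches nothing.
It fails at once if one of the five things is dropped: it moves faster than 0.7 m/s (a fall of about 25 mm) with no finger on it ((contact force between crucible and the fingers below 0.01 N and linear speed of crucible above 0.7 m/s) or (contact force between lid and the fingers below 0.01 N and linear speed of lid above 0.7 m/s) or (contact force between blue_bottle and the fingers below 0.01 N and linear speed of blue_bottle above 0.7 m/s) or (contact force between amber_bottle and the fingers below 0.01 N and linear speed of amber_bottle above 0.7 m/s) or (contact force between jar and the fingers below 0.01 N and linear speed of jar above 0.7 m/s)).
It fails at once if the conical flask, the tape roll or the green beaker is pushed more than 20 mm from its place or tipped (distance of any of flask_c, tape_c, pot_c from where it was at the start of the episode above 0.02 m or angle between any of flask_c, tape_c, pot_c's own z axis and vertical above 0.3 rad).
It also fails if it takes over 109 s, if anything falls off the work surface, if the arm or the gripper's body presses on something with over 40 N, if the wrist force passes 120 N, or if a joint passes its speed limit or range.

### The arm

A 6-joint arm with a two-finger parallel gripper is mounted at the origin on the work surface. World frame = base frame: x ahead of the robot, y to its left, z up, the work surface at z = 0. Lengths are in mm, angles in rad, forces in N, time in s.
With the tool pointing down it reaches from about 350 to 775 mm from the base axis. Payload 7.3 kg.
Tool frame: the origin (TCP) lies at the very end of the fingers, on their centre line; the grasp point (between the pads) lies 19 mm behind it; z points along the fingers, y is the line along which they close (so a half turn about z gives the same grasp; the last joint's range is limited). The gripper opens to 92 mm and grips with 3 to 60 N. Pads are 19 mm wide; open, the fingers measure 130 mm over their backs; the gripper's body (75 mm by 190 mm) begins 47 mm behind the grasp point.
Start: joints at [-1.346, 0.342, 1.524, -0, 1.275, -0.146], TCP at [190.263, -489.331, 226.741] pointing down, gripper open.
Joint ranges: [-2.53, 2.53], [-0.77, 2.02], [0.04, 2.7], [-1, 4.14], [0.28, 2.66], [-3.11, 3.11]. Speed limits (rad/s): [2.57, 2.57, 3.14, 3.14, 3.14, 3.14].

### API

Orientations are given as [roll, pitch, yaw] about the fixed x, y, z axes, in that order (R = Rz(yaw) Ry(pitch) Rx(roll)).
In Python, from plant import get_obs, capture, close_job gives the robot as it stands. The module is installed in compiled form; this text tells all that it offers.
- The arm moves only by the shell command python3 -m handwheel 'ROWS'. ROWS is JSON, a list of rows, each a list of 3 entries, a list of its own where there are three numbers: the turn, a rotation vector about the tool's x, y, z in degrees, then the shift along the tool's x, y, z in m, then the opening, from 0 (shut) to 1 (fully open). A call has 1 to 12 rows; each row is the pose to reach, as a shift and turn from the pose commanded when the call began, along the tool's axes at that moment; what a row does not reach only later rows make up. A row lasts 1/10 s, in which the tool goes at most 50 mm and 8.59 degrees, less where a joint would pass 70% of its speed; a pose out of reach is approached as far as the arm can. A call with a gripper value outside its range is refused whole. The fingers move at their own pace and stop on an object; the grip force is fixed at half the most. Time passes only in rows, so rows that repeat a pose let the fingers close. It gives the time, the measured TCP pose, the force, the opening and the grip force at its end, in the units of the state.
- get_obs(): the state, without advancing time (a new reading comes with each control period).
- capture(name): name is "side" or "top"; returns a dict with "image" (384x512x3 uint8, red, green, blue), "depth" (384x512 float32, mm along the optical axis (not along the pixel's ray), 0 where there is no reading), "fx", "fy", "cx", "cy" (pixels), "camera_from_world" (4x4, takes a point from world to camera coordinates). Camera axes: x right, y down, z forward; pixel columns grow to the right and rows downward; lengths in mm; the calibration is good to about 2 mm. A picture is of the moment at which its call begins.
- close_job(): hands the job in; it is judged then, once.
The state is a dict: "time": time; "joint_positions": joint angles; "dq": joint speeds; "tau": joint torques, N m; "tool_pos": TCP position; "tcp_rot": TCP orientation; "contact_force": force on the tool from outside, world axes, zero at the start; "moment": the same for the moment, N m; "grip_width": finger opening in mm; "finger_force": force on a finger pad.
Only numpy, scipy, OpenCV 4.12 (cv2) and the standard library are available. Lean on these libraries where they do the work, as an engineer would, in place of code of your own. Each camera call takes 0.05 s, during which the arm holds its last target. There are 200 camera calls.

## Working session

There is one attempt and no reset: what is moved stays moved. The work goes in short steps, Python scripts to look and compute and a shell command to move; the robot and the scene stay as the last step left them, time stands still between calls to the robot, and variables do not carry over. Pictures are saved under pics/ and viewed, at most 14 in all, crops included, and the job is handed in when it is done.

```bash
mkdir -p pics
cat > h.py <<'E'
import numpy as np, cv2
from plant import get_obs, capture
def ray(c,u,v,z):
    T=np.array(c["camera_from_world"]);R=T[:3,:3];o=-R.T@T[:3,3]
    d=R.T@np.array([(u-c["cx"])/c["fx"],(v-c["cy"])/c["fy"],1])
    return (o+d*(z-o[2])/d[2])
def cloud(c):
    v,u=np.mgrid[:384,:512];d=c["depth"]
    P=np.stack([(u-c["cx"])/c["fx"]*d,(v-c["cy"])/c["fy"]*d,d],-1)
    T=np.array(c["camera_from_world"]);return (P-T[:3,3])@T[:3,:3]
def proj(c,p):
    T=np.array(c["camera_from_world"]);q=T[:3,:3]@p+T[:3,3];return c["fx"]*q[0]/q[2]+c["cx"],c["fy"]*q[1]/q[2]+c["cy"]
def save(c,n): cv2.imwrite(n,c["image"][...,::-1])
E
python3 - <<'E'
from h import *
import pickle
o=get_obs();print(o)
for n in("top","side"):
    c=capture(n);pickle.dump(c,open(n+".pkl","wb"));cv2.imwrite(f"pics/{n}0.png",cv2.resize(c["image"][...,::-1],(800,600)))
    T=np.array(c["camera_from_world"]);print(n,c["fx"],-T[:3,:3].T@T[:3,3],T[2,:3])
E
```

```text
{'time': 0.0, 'joint_positions': array([-1.34597921e+00,  3.42752647e-01,  1.52503045e+00, -8.68338397e-07,
        1.27540517e+00, -1.45987000e-01]), 'dq': array([ 0.00269512, -0.00087378,  0.00095144, -0.00225549, -0.00015071,
       -0.00151244]), 'tau': array([-2.85335656e-03, -4.31245780e+01, -2.44226468e+01,  7.14635476e-02,
        5.58848656e-02, -9.45582701e-05]), 'tool_pos': array([ 190.17478871, -488.89884036,  226.02475014]), 'tcp_rot': array([-3.14001389e+00, -2.31291256e-04,  3.70804192e-01]), 'contact_force': array([-0.12795118, -0.65897402, -0.61714136]), 'moment': array([ 0.02659167, -0.00971337,  0.00496322]), 'finger_force': 0.0, 'grip_width': 91.79280953274747}
top 363.57781206737565 [ 372.09593827   15.45904019 1169.50207387] [ 1.37481720e-01 -1.46404585e-04 -9.90504293e-01]
side 428.1657725210024 [ -9.03943322 809.97193503 773.53113488] [ 0.45827508 -0.66334021 -0.59157731]
```

View pics/top0.png

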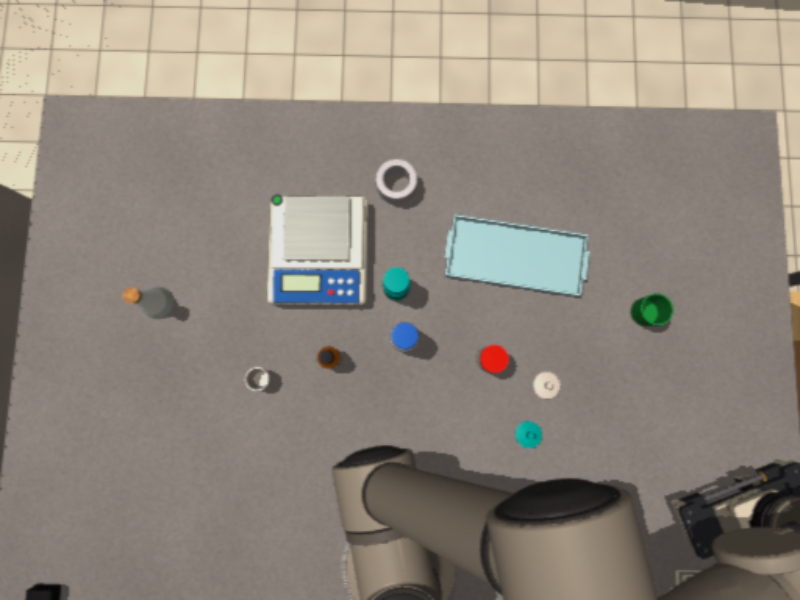

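View pics/side0.png

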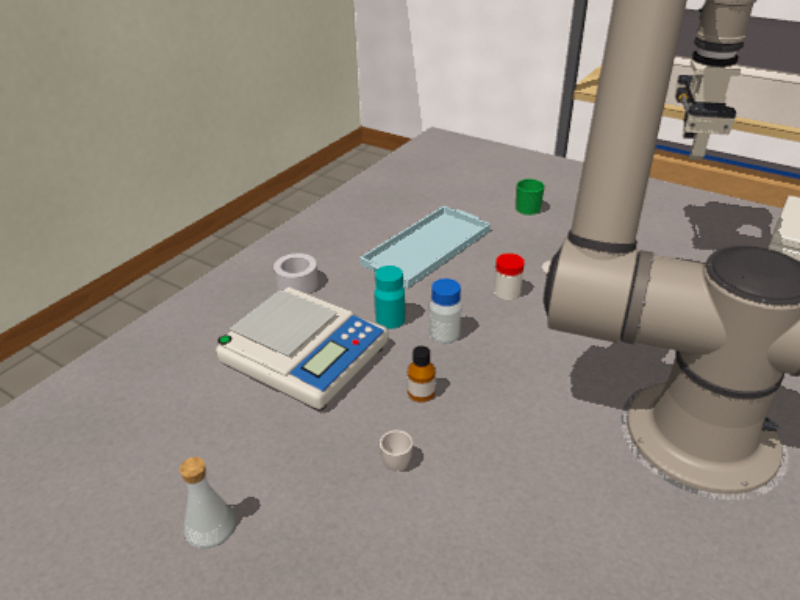

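The top view shows +x up and +y left. In view pixels the crucible is at (257,379), the amber bottle (329,357), the blue-capped bottle (405,336), the red-lidded jar (494,359) and the white lid (546,385). The balance pan is at (317,230) and the tray at (517,256). The turquoise bottle (397,283) and turquoise lid (529,434) are the look-alikes. The balance lies left of the tray (+y).

```bash
cat > m.py <<'E'
from h import *
def blob(c,P,uv,z,tol,r=26,ext=None):
    v,u=np.mgrid[:384,:512]
    m=(abs(P[...,2]-z)<tol)&(np.hypot(u-uv[0],v-uv[1])<r)&(c["depth"]>0)
    m=m.astype(np.uint8)
    if not m.any(): return None
    cs,_=cv2.findContours(m,cv2.RETR_EXTERNAL,cv2.CHAIN_APPROX_NONE)
    k=max(cs,key=cv2.contourArea)
    return k[:,0,:].astype(float)
def circ(c,k,z):
    p=np.array([ray(c,a,b,z)[:2] for a,b in k]).astype(np.float32)
    (x,y),r=cv2.minEnclosingCircle(p); e=cv2.fitEllipse(p)
    return np.round([x,y,2*r,*e[0],*e[1]],1)
E
python3 - <<'E'
from m import *
import pickle
c=pickle.load(open("top.pkl","rb"));P=cloud(c)
s=.64
for n,uv,z,t in [("crucible",(257,379),44,5),("amber",(329,357),90,5),("blue",(405,336),106,5),("jar",(494,359),74,5),("lid",(546,385),8,4),("tealb",(397,283),106,6),("teall",(529,434),8,4),("flask",(131,296),122,8),("tape",(397,179),48,6),("pot",(652,310),62,8)]:
    k=blob(c,P,(uv[0]*s,uv[1]*s),z,t); print(n,None if k is None or len(k)<5 else circ(c,k,z))
v,u=np.mgrid[:384,:512];hsv=cv2.cvtColor(c["image"],cv2.COLOR_RGB2HSV)
# lid by colour
m=((hsv[...,1]<70)&(hsv[...,2]>150)&(np.hypot(u-546*s,v-385*s)<14)).astype(np.uint8)
k=max(cv2.findContours(m,0,1)[0],key=cv2.contourArea)[:,0,:].astype(float);print("lidcol",circ(c,k,8))
# tray
m=((hsv[...,0]>85)&(hsv[...,0]<105)&(hsv[...,1]>25)&(hsv[...,2]>110)&(np.abs(u-517*s)<60)&(abs(v-256*s)<36)).astype(np.uint8)
m=cv2.morphologyEx(m,cv2.MORPH_OPEN,np.ones((11,11)))
k=max(cv2.findContours(m,0,1)[0],key=cv2.contourArea)[:,0,:]
p=np.array([ray(c,a,b,20)[:2] for a,b in k],np.float32);r=cv2.minAreaRect(p);print("tray@20",r,cv2.boxPoints(r).round().tolist())
m=((abs(P[...,2]-4)<3)&(hsv[...,0]>85)&(hsv[...,0]<105)&(hsv[...,1]>25)&(np.abs(u-517*s)<60)&(abs(v-256*s)<36)).astype(np.uint8)
m=cv2.morphologyEx(m,cv2.MORPH_OPEN,np.ones((11,11)))
k=max(cv2.findContours(m,0,1)[0],key=cv2.contourArea)[:,0,:]
p=np.array([ray(c,a,b,4)[:2] for a,b in k],np.float32);r=cv2.minAreaRect(p);print("floor",r)
# pan
for z,t in((64,4),):
    m=((abs(P[...,2]-z)<t)&(abs(u-317*s)<45)&(abs(v-235*s)<45)).astype(np.uint8);m=cv2.morphologyEx(m,cv2.MORPH_OPEN,np.ones((5,5)))
    k=max(cv2.findContours(m,0,1)[0],key=cv2.contourArea)[:,0,:]
    p=np.array([ray(c,a,b,z)[:2] for a,b in k],np.float32);print("pan",cv2.minAreaRect(p),np.median(P[m>0][:,2]))
print(ray(c,317*s,230*s,64))
for a,b in((284,196),(351,196),(350,262),(283,262)):print(ray(c,a*s,b*s,64).round())
cc=c["image"][int(180*s):int(320*s),int(255*s):int(610*s),::-1];cv2.imwrite("pics/crop.png",cv2.resize(cc,None,fx=3.4,fy=3.4))
E
```

```text
crucible [353.4 290.8  46.7 353.7 290.5  43.3  44.8]
amber [398.3 151.1  26.5 398.5 151.2  24.7  25. ]
blue [441.    3.6  49.4 440.6   3.9  45.9  47.1]
jar [ 401.9 -169.5   53.7  401.6 -169.3   50.2   51.7]
lid [ 352.8 -284.    56.4  352.6 -285.3   50.8   52.3]
tealb [545.4  21.4  50.2 545.2  21.5  47.4  47.8]
teall [ 255.1 -248.9   58.1  254.  -248.9   50.6   51.8]
flask [503.2 512.4  32.8 503.7 512.8  27.8  32.1]
tape [764.1  25.9  85.  764.3  26.   80.3  82.7]
pot [ 504.6 -490.4   65.8  505.  -490.6   60.4   64.3]
lidcol [ 352.5 -287.4   57.6  352.9 -287.1   52.5   56. ]
tray@20 ((614.030517578125, -226.63682556152344), (293.82177734375, 123.46613311767578), 82.30797576904297) [[533.0, -364.0], [656.0, -380.0], [695.0, -89.0], [573.0, -73.0]]Traceback (most recent call last):
  File "<stdin>", line 18, in <module>
ValueError: max() iterable argument is empty
```

Run:
```python
from m import *
import pickle
c=pickle.load(open("top.pkl","rb"));P=cloud(c);s=.64
v,u=np.mgrid[:384,:512]
m=((abs(P[...,2]-64)<4)&(abs(u-317*s)<45)&(abs(v-235*s)<45)).astype(np.uint8);m=cv2.morphologyEx(m,cv2.MORPH_OPEN,np.ones((5,5)))
cs=cv2.findContours(m,0,1)[0]
if cs:
    k=max(cs,key=cv2.contourArea)[:,0,:];p=np.array([ray(c,a,b,64)[:2] for a,b in k],np.float32);print("pan",cv2.minAreaRect(p))
for a,b in((284,196),(351,196),(350,262),(283,262)):print(ray(c,a*s,b*s,64).round())
print("z pan",P[int(230*s),int(317*s)],"z tray",P[int(256*s),int(517*s)])
for w in(20,):
  m=((P[...,2]>11)&(P[...,2]<30)&(abs(u-517*s)<52)&(abs(v-256*s)<40)).astype(np.uint8)
  q=np.argwhere(m)[:,::-1];p=np.array([ray(c,a,b,20)[:2] for a,b in q],np.float32);print("rim",cv2.minAreaRect(p),len(p))
x0,y0=163,115
cc=c["image"][y0:205,x0:391,::-1];cv2.imwrite("pics/crop.png",cv2.resize(cc,None,fx=3.5,fy=3.5))
```

```text
pan ((624.5064697265625, 159.9355010986328), (69.88519287109375, 81.91127014160156), 1.204969048500061)
[717. 249.  64.]
[720. 114.  64.]
[585. 112.  64.]
[583. 244.  64.]
z pan [649.77447276 182.76014085  62.43202807] z tray [ 619.68853525 -228.78217067    3.66060806]
rim ((616.4505004882812, -225.58554077148438), (293.7137451171875, 131.9339599609375), 82.30966186523438) 519
```

View pics/crop.png

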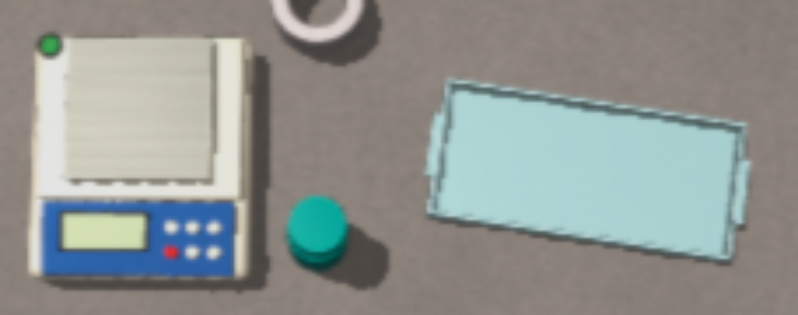

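The crop shows the pan's corners at about (66,38), (215,40), (213,183) and (62,180), and the tray rim's at about (447,79), (746,124), (731,262) and (428,216). The tray's +y axis is turned about -7.7° from world +y. I'll set the tool parallel to the tray axes (yaw 1.436) and start with the jar.

```bash
cat > d.py <<'E'
import sys
from h import *
from scipy.spatial.transform import Rotation as Ro
# usage: d.py x y z -> shift in tool axes (m); turn (deg) to tray-aligned, pointing down
o=get_obs();R=Ro.from_euler("xyz",o["tcp_rot"]);W=Ro.from_euler("xyz",[np.pi,0,1.436])
print("shift",(R.inv().apply(np.array(sys.argv[1:4],float)-o["tool_pos"])/1000).round(4),"turn",(R.inv()*W).as_rotvec(degrees=True).round(2),"t",round(o["time"],2),"at",o["tool_pos"].round(1),"w",round(o["grip_width"],1),"F",round(o["finger_force"],1),"cf",o["contact_force"].round(1))
E
python3 d.py 402 -169.5 150
python3 - <<'E'
from m import *
import pickle
c=pickle.load(open("top.pkl","rb"))
f=lambda a,b,z:ray(c,163+a/3.5-.36,115+b/3.5-.36,z)[:2].round(1)
print([f(*q,20) for q in((447,79),(746,124),(731,262),(428,216),(588,170.2))],[f(*q,64) for q in((66,38),(215,40),(213,183),(62,180),(139,110.2))])
E
```

```text
shift [ 0.3132 -0.2209  0.0765] turn [-7.000e-02 -5.000e-02 -6.103e+01] t 0.1 at [ 190.2 -489.   226.1] w 92.1 F 0.0 cf [0.6 0.2 1.1]
[array([699.1, -96.9]), array([ 662.1, -374.2]), array([ 532.7, -357.2]), array([569.5, -80.4]), array([ 615.4, -227.4])] [array([717.3, 249.7]), array([718.2, 115.9]), array([587.6, 113.5]), array([587.5, 247. ]), array([652.2, 181.5])]
```

```bash
python3 -m handwheel '[[[0,0,-61],[0.314,-0.221,0.06],0.8],[[0,0,-61],[0.314,-0.221,0.06],0.8],[[0,0,-61],[0.314,-0.221,0.06],0.8],[[0,0,-61],[0.314,-0.221,0.06],0.8],[[0,0,-61],[0.314,-0.221,0.06],0.8],[[0,0,-61],[0.314,-0.221,0.06],0.8],[[0,0,-61],[0.314,-0.221,0.06],0.8],[[0,0,-61],[0.314,-0.221,0.06],0.8],[[0,0,-61],[0.314,-0.221,0.06],0.8],[[0,0,-61],[0.314,-0.221,0.06],0.8],[[0,0,-61],[0.314,-0.221,0.06],0.8],[[0,0,-61],[0.314,-0.221,0.06],0.8]]'; python3 d.py 402 -169.5 47
```

```text
time: 1.3
tool_pos: [402.4, -170.6, 166.8]
tcp_rot: [3.141, 0.0, 1.433]
contact_force: [0.2, -0.3, 1.3]
grip_width: 73.7
finger_force: 0.0
shift [ 0.0011 -0.0006  0.1198] turn [ 0.01  0.02 -0.15] t 1.3 at [ 402.4 -170.6  166.8] w 73.7 F 0.0 cf [ 0.2 -0.3  1.3]
```

```bash
python3 -m handwheel '[[[0,0,0],[0.001,0,0.04],0.8],[[0,0,0],[0.001,0,0.08],0.8],[[0,0,0],[0.001,0,0.105],0.8],[[0,0,0],[0.001,0,0.12],0.8],[[0,0,0],[0.001,0,0.12],0.8],[[0,0,0],[0.001,0,0.12],0],[[0,0,0],[0.001,0,0.12],0],[[0,0,0],[0.001,0,0.12],0],[[0,0,0],[0.001,0,0.12],0],[[0,0,0],[0.001,0,0.12],0]]'; python3 d.py 616 -227 150
```

```text
time: 2.3
tool_pos: [403.5, -169.1, 47.6]
tcp_rot: [3.14, 0.001, 1.436]
contact_force: [-1.8, -1.4, 7.3]
grip_width: 53.1
finger_force: 30.0
shift [-0.0289  0.2185 -0.1019] turn [ 0.11  0.07 -0.02] t 2.3 at [ 403.5 -169.1   47.6] w 53.1 F 30.0 cf [-1.8 -1.4  7.3]
```

```bash
python3 -m handwheel '[[[0,0,0],[0,0,-0.015],0],[[0,0,0],[0,0,-0.035],0],[[0,0,0],[0,0.01,-0.06],0],[[0,0,0],[-0.004,0.03,-0.08],0],[[0,0,0],[-0.009,0.06,-0.085],0],[[0,0,0],[-0.013,0.095,-0.085],0],[[0,0,0],[-0.017,0.13,-0.085],0],[[0,0,0],[-0.022,0.165,-0.085],0],[[0,0,0],[-0.026,0.195,-0.085],0],[[0,0,0],[-0.029,0.212,-0.08],0],[[0,0,0],[-0.029,0.2185,-0.07],0],[[0,0,0],[-0.029,0.2185,-0.06],0]]'; python3 d.py 616 -227 51
```

```text
time: 3.5
tool_pos: [615.4, -226.4, 105.4]
tcp_rot: [-3.141, -0.0, 1.436]
contact_force: [0.0, -0.1, -0.7]
grip_width: 53.6
finger_force: 30.0
shift [-0.0005  0.0007  0.0544] turn [-0.06 -0.02 -0.01] t 3.5 at [ 615.4 -226.4  105.4] w 53.6 F 30.0 cf [ 0.  -0.1 -0.7]
```

```bash
python3 -m handwheel '[[[0,0,0],[0,0,0.02],0],[[0,0,0],[0,0,0.038],0],[[0,0,0],[0,0,0.047],0],[[0,0,0],[0,0,0.05],0],[[0,0,0],[0,0,0.052],0],[[0,0,0],[0,0,0.053],0],[[0,0,0],[0,0,0.0535],0],[[0,0,0],[0,0,0.0535],0]]'; python3 d.py 616 -227 51.6
```

```text
time: 4.3
tool_pos: [615.8, -226.9, 53.8]
tcp_rot: [3.141, 0.0, 1.435]
contact_force: [0.1, 0.6, -2.0]
grip_width: 53.5
finger_force: 30.0
shift [-0.      0.0002  0.0022] turn [ 0.05  0.02 -0.03] t 4.3 at [ 615.8 -226.9   53.8] w 53.5 F 30.0 cf [ 0.1  0.6 -2. ]
```

```bash
python3 -m handwheel '[[[0,0,0],[0,0,0.001],0],[[0,0,0],[0,0,0.002],0],[[0,0,0],[0,0,0.002],0],[[0,0,0],[0,0,0.002],0.8],[[0,0,0],[0,0,0.002],0.8],[[0,0,0],[0,0,0.002],0.8],[[0,0,0],[0,0,0.002],0.8],[[0,0,0],[0,0,-0.03],0.8],[[0,0,0],[0,0,-0.08],0.8],[[0,0,0],[0,0,-0.11],0.8]]'; python3 d.py 398.4 151.2 160
python3 - <<'E'
from m import *
c=capture("top");P=cloud(c)
print(proj(c,np.array([616,-227,78])))
E
```

```text
time: 5.3
tool_pos: [616.5, -227.2, 166.7]
tcp_rot: [3.138, 0.001, 1.435]
contact_force: [-0.0, -1.1, 0.2]
grip_width: 73.6
finger_force: 0.0
shift [ 0.3455 -0.2672  0.0053] turn [ 0.21  0.07 -0.03] t 5.3 at [ 616.5 -227.2  166.7] w 73.6 F 0.0 cf [-0.  -1.1  0.2]
(np.float64(334.46507702558387), np.float64(159.22057821073116))
```

```bash
python3 -m handwheel '[[[0,0,0],[0.3455,-0.267,0],0.6],[[0,0,0],[0.3455,-0.267,0],0.6],[[0,0,0],[0.3455,-0.267,0],0.6],[[0,0,0],[0.3455,-0.267,0],0.6],[[0,0,0],[0.3455,-0.267,0],0.6],[[0,0,0],[0.3455,-0.267,0],0.6],[[0,0,0],[0.3455,-0.267,0],0.6],[[0,0,0],[0.3455,-0.267,0],0.6],[[0,0,0],[0.3455,-0.267,0],0.6],[[0,0,0],[0.3455,-0.267,0.02],0.6],[[0,0,0],[0.3455,-0.267,0.02],0.6],[[0,0,0],[0.3455,-0.267,0.02],0.6]]'; python3 d.py 398.4 151.2 61
python3 - <<'E'
from m import *
c=capture("top");P=cloud(c);k=blob(c,P,(334.5,159),78,5);print("jar",circ(c,k,78))
E
```

```text
time: 6.55
tool_pos: [397.7, 151.4, 143.3]
tcp_rot: [-3.141, 0.0, 1.435]
contact_force: [-0.1, 0.3, 0.8]
grip_width: 55.0
finger_force: 0.0
shift [-0.0001  0.0007  0.0823] turn [-0.03  0.02 -0.03] t 6.55 at [397.7 151.4 143.3] w 55.0 F 0.0 cf [-0.1  0.3  0.8]
jar [ 612.8 -227.1   54.4  613.5 -227.3   50.4   52.2]
```

```bash
python3 -m handwheel '[[[0,0,0],[0,0.001,0.035],0.6],[[0,0,0],[0,0.001,0.06],0.6],[[0,0,0],[0,0.001,0.077],0.6],[[0,0,0],[0,0.001,0.082],0.6],[[0,0,0],[0,0.001,0.082],0.6],[[0,0,0],[0,0.001,0.082],0],[[0,0,0],[0,0.001,0.082],0],[[0,0,0],[0,0.001,0.082],0],[[0,0,0],[0,0.001,0.082],0],[[0,0,0],[0,0.001,0.082],0],[[0,0,0],[0,0.001,0.082],0]]'; python3 d.py 625.5 -157 150
```

```text
time: 7.7
tool_pos: [398.9, 151.5, 61.7]
tcp_rot: [3.141, -0.0, 1.436]
contact_force: [-0.4, 0.2, 5.9]
grip_width: 27.3
finger_force: 28.8
shift [-0.2751  0.2662 -0.0882] turn [ 0.05 -0.01 -0.03] t 7.7 at [398.9 151.5  61.7] w 27.3 F 28.8 cf [-0.4  0.2  5.9]
```

```bash
python3 -m handwheel '[[[0,0,0],[0,0,-0.015],0],[[0,0,0],[0,0,-0.04],0],[[0,0,0],[0,0,-0.075],0],[[0,0,0],[0,0,-0.11],0],[[0,0,0],[-0.01,0.01,-0.135],0],[[0,0,0],[-0.03,0.03,-0.14],0],[[0,0,0],[-0.055,0.053,-0.14],0],[[0,0,0],[-0.085,0.082,-0.14],0],[[0,0,0],[-0.115,0.111,-0.14],0],[[0,0,0],[-0.145,0.14,-0.14],0],[[0,0,0],[-0.175,0.169,-0.14],0],[[0,0,0],[-0.205,0.198,-0.14],0]]'; python3 d.py 625.7 -156.6 110
```

```text
time: 8.9
tool_pos: [567.6, -79.8, 200.6]
tcp_rot: [-3.14, -0.0, 1.435]
contact_force: [0.1, -0.4, -0.9]
grip_width: 27.6
finger_force: 29.1
shift [-0.0683  0.0681  0.0905] turn [-0.07 -0.01 -0.04] t 8.9 at [567.6 -79.8 200.6] w 27.6 F 29.1 cf [ 0.1 -0.4 -0.9]
```

```bash
python3 -m handwheel '[[[0,0,0],[-0.025,0.025,0],0],[[0,0,0],[-0.05,0.05,0.01],0],[[0,0,0],[-0.065,0.065,0.03],0],[[0,0,0],[-0.069,0.068,0.055],0],[[0,0,0],[-0.069,0.068,0.085],0],[[0,0,0],[-0.069,0.068,0.11],0],[[0,0,0],[-0.069,0.068,0.122],0],[[0,0,0],[-0.069,0.068,0.128],0],[[0,0,0],[-0.069,0.068,0.131],0],[[0,0,0],[-0.069,0.068,0.132],0],[[0,0,0],[-0.069,0.068,0.132],0]]'; python3 d.py 625.7 -156.6 65.7
```

```text
time: 10.0
tool_pos: [625.8, -156.1, 70.3]
tcp_rot: [3.14, 0.001, 1.436]
contact_force: [0.2, -0.4, -0.7]
grip_width: 27.3
finger_force: 29.1
shift [-0.0005 -0.0001  0.0046] turn [ 0.11  0.03 -0.03] t 10.0 at [ 625.8 -156.1   70.3] w 27.3 F 29.1 cf [ 0.2 -0.4 -0.7]
```

```bash
python3 -m handwheel '[[[0,0,0],[0,0,0.002],0],[[0,0,0],[0,0,0.0035],0],[[0,0,0],[0,0,0.0045],0],[[0,0,0],[0,0,0.005],0],[[0,0,0],[0,0,0.005],0]]'; python3 d.py 625.7 -156.6 65.7
```

```text
time: 10.5
tool_pos: [625.5, -156.1, 65.7]
tcp_rot: [3.14, 0.0, 1.436]
contact_force: [-2.1, 1.0, 6.7]
grip_width: 27.3
finger_force: 29.3
shift [-0.0005  0.0002  0.    ] turn [ 0.08  0.03 -0.03] t 10.5 at [ 625.5 -156.1   65.7] w 27.3 F 29.3 cf [-2.1  1.   6.7]
```

```bash
python3 -m handwheel '[[[0,0,0],[0,0,0],0.5],[[0,0,0],[0,0,0],0.5],[[0,0,0],[0,0,0],0.5],[[0,0,0],[0,0,0],0.5],[[0,0,0],[0,0,-0.03],0.5],[[0,0,0],[0,0,-0.075],0.7],[[0,0,0],[0,0,-0.12],0.76],[[0,0,0],[0,0,-0.125],0.76]]'; python3 d.py 442 3.8 165
```

```text
time: 11.3
tool_pos: [628.0, -156.9, 196.0]
tcp_rot: [3.13, 0.003, 1.436]
contact_force: [0.8, 0.2, 1.4]
grip_width: 65.6
finger_force: 0.0
shift [ 0.1342 -0.2063  0.0284] turn [ 0.65  0.15 -0.03] t 11.3 at [ 628.  -156.9  196. ] w 65.6 F 0.0 cf [0.8 0.2 1.4]
```

```bash
python3 -m handwheel '[[[0,0,0],[0.136,-0.2045,0],0.76],[[0,0,0],[0.136,-0.2045,0],0.76],[[0,0,0],[0.136,-0.2045,0],0.76],[[0,0,0],[0.136,-0.2045,0],0.76],[[0,0,0],[0.136,-0.2045,0],0.76],[[0,0,0],[0.136,-0.2045,0.02],0.76],[[0,0,0],[0.136,-0.2045,0.05],0.76],[[0,0,0],[0.136,-0.2045,0.05],0.76],[[0,0,0],[0.136,-0.2045,0.05],0.76]]'; python3 d.py 442 3.8 76
python3 - <<'E'
from m import *
c=capture("top");P=cloud(c);save(c,"pics/t1.png")
for n,p in(("jar",(616,-227,78)),("amber",(625.7,-156.6,94))):
    k=blob(c,P,proj(c,np.array(p,float)),p[2],5);print(n,circ(c,k,p[2]))
E
```

```text
time: 12.2
tool_pos: [440.8, 6.4, 139.2]
tcp_rot: [-3.14, 0.0, 1.435]
contact_force: [0.4, -0.1, 0.5]
grip_width: 69.6
finger_force: 0.0
shift [-0.0024  0.0016  0.0632] turn [-0.07  0.   -0.04] t 12.2 at [440.8   6.4 139.2] w 69.6 F 0.0 cf [ 0.4 -0.1  0.5]
jar [ 613.6 -227.1   54.   613.7 -227.2   50.    52.2]
amber [ 623.9 -155.3   27.3  623.8 -155.3   25.1   26.2]
```

```bash
python3 -m handwheel '[[[0,0,0],[-0.0025,0.0015,0.025],0.76],[[0,0,0],[-0.0025,0.0015,0.05],0.76],[[0,0,0],[-0.0025,0.0015,0.06],0.76],[[0,0,0],[-0.0025,0.0015,0.063],0.76],[[0,0,0],[-0.0025,0.0015,0.063],0.76],[[0,0,0],[-0.0025,0.0015,0.063],0],[[0,0,0],[-0.0025,0.0015,0.063],0],[[0,0,0],[-0.0025,0.0015,0.063],0],[[0,0,0],[-0.0025,0.0015,0.063],0],[[0,0,0],[-0.0025,0.0015,0.063],0]]'; python3 d.py 606 -302.3 160
```

```text
time: 13.25
tool_pos: [442.3, 3.7, 76.8]
tcp_rot: [3.141, 0.0, 1.436]
contact_force: [-1.0, 0.1, 5.7]
grip_width: 49.4
finger_force: 30.0
shift [-0.2811  0.2035 -0.083 ] turn [ 0.05  0.01 -0.03] t 13.25 at [442.3   3.7  76.8] w 49.4 F 30.0 cf [-1.   0.1  5.7]
```

```bash
python3 -m handwheel '[[[0,0,0],[0,0,-0.015],0],[[0,0,0],[0,0,-0.04],0],[[0,0,0],[0,0,-0.075],0],[[0,0,0],[0,0,-0.11],0],[[0,0,0],[-0.015,0.01,-0.13],0],[[0,0,0],[-0.04,0.03,-0.13],0],[[0,0,0],[-0.075,0.053,-0.13],0],[[0,0,0],[-0.11,0.08,-0.13],0],[[0,0,0],[-0.145,0.105,-0.13],0],[[0,0,0],[-0.18,0.13,-0.13],0],[[0,0,0],[-0.215,0.155,-0.13],0],[[0,0,0],[-0.245,0.18,-0.13],0]]'; python3 d.py 606 -302.3 80.8
```

```text
time: 14.45
tool_pos: [587.5, -265.3, 205.3]
tcp_rot: [-3.14, -0.0, 1.435]
contact_force: [0.5, 0.1, -1.9]
grip_width: 49.6
finger_force: 30.0
shift [-0.0342  0.0235  0.1245] turn [-0.08 -0.02 -0.08] t 14.45 at [ 587.5 -265.3  205.3] w 49.6 F 30.0 cf [ 0.5  0.1 -1.9]
```

```bash
python3 -m handwheel '[[[0,0,0],[-0.025,0.018,0],0],[[0,0,0],[-0.036,0.0235,0.005],0],[[0,0,0],[-0.036,0.0235,0.02],0],[[0,0,0],[-0.036,0.0235,0.045],0],[[0,0,0],[-0.036,0.0235,0.075],0],[[0,0,0],[-0.036,0.0235,0.1],0],[[0,0,0],[-0.036,0.0235,0.112],0],[[0,0,0],[-0.036,0.0235,0.118],0],[[0,0,0],[-0.036,0.0235,0.121],0],[[0,0,0],[-0.036,0.0235,0.122],0],[[0,0,0],[-0.036,0.0235,0.122],0]]'; python3 d.py 606 -302.3 80.8
```

```text
time: 15.55
tool_pos: [606.3, -302.4, 85.3]
tcp_rot: [3.14, 0.001, 1.435]
contact_force: [-0.7, 0.1, -1.9]
grip_width: 49.5
finger_force: 30.0
shift [ 0.0001 -0.0003  0.0045] turn [ 0.1   0.05 -0.03] t 15.55 at [ 606.3 -302.4   85.3] w 49.5 F 30.0 cf [-0.7  0.1 -1.9]
```

```bash
python3 -m handwheel '[[[0,0,0],[0,0,0.002],0],[[0,0,0],[0,0,0.0035],0],[[0,0,0],[0,0,0.0045],0],[[0,0,0],[0,0,0.005],0],[[0,0,0],[0,0,0.005],0]]'; python3 d.py 606 -302.3 80.8
```

```text
time: 16.05
tool_pos: [606.0, -302.4, 80.8]
tcp_rot: [3.14, 0.001, 1.435]
contact_force: [-2.5, 1.1, 6.1]
grip_width: 49.0
finger_force: 30.0
shift [ 0.0001 -0.      0.    ] turn [ 0.07  0.05 -0.03] t 16.05 at [ 606.  -302.4   80.8] w 49.0 F 30.0 cf [-2.5  1.1  6.1]
```

```bash
python3 -m handwheel '[[[0,0,0],[0,0,0],0.75],[[0,0,0],[0,0,0],0.75],[[0,0,0],[0,0,0],0.75],[[0,0,0],[0,0,0],0.75],[[0,0,0],[0,0,-0.03],0.75],[[0,0,0],[0,0,-0.075],0.75],[[0,0,0],[0,0,-0.11],0.75],[[0,0,0],[0,0,-0.11],0.75]]'; python3 d.py 355 290.6 150
```

```text
time: 16.85
tool_pos: [608.2, -303.6, 195.8]
tcp_rot: [3.131, 0.005, 1.436]
contact_force: [-0.1, 0.1, 0.0]
grip_width: 68.9
finger_force: 0.0
shift [ 0.5549 -0.3314  0.0397] turn [ 0.59  0.28 -0.02] t 16.85 at [ 608.2 -303.6  195.8] w 68.9 F 0.0 cf [-0.1  0.1  0. ]
```

```bash
python3 -m handwheel '[[[0,0,0],[0.046,-0.027,0],0.75],[[0,0,0],[0.557,-0.33,0],0.75],[[0,0,0],[0.557,-0.33,0],0.75],[[0,0,0],[0.557,-0.33,0],0.75],[[0,0,0],[0.557,-0.33,0],0.75],[[0,0,0],[0.557,-0.33,0],0.75],[[0,0,0],[0.557,-0.33,0],0.75],[[0,0,0],[0.557,-0.33,0],0.75],[[0,0,0],[0.557,-0.33,0],0.75],[[0,0,0],[0.557,-0.33,0],0.75],[[0,0,0],[0.557,-0.33,0],0.75],[[0,0,0],[0.557,-0.33,0],0.75]]'; python3 d.py 355 290.6 70
python3 - <<'E'
from m import *
c=capture("top");P=cloud(c);cv2.imwrite("pics/t2.png",cv2.resize(c["image"][100:300,150:400,::-1],None,fx=3,fy=3))
for n,p in(("jar",(616,-227,78)),("amber",(625.7,-156.6,94)),("blue",(606,-302,110))):
    k=blob(c,P,proj(c,np.array(p,float)),p[2],5);print(n,circ(c,k,p[2]))
E
```

```text
time: 18.05
tool_pos: [371.2, 252.2, 188.9]
tcp_rot: [3.142, 0.0, 1.435]
contact_force: [0.7, 0.4, -0.9]
grip_width: 68.7
finger_force: 0.0
shift [ 0.0359 -0.0212  0.1189] turn [ 0.    0.   -0.04] t 18.05 at [371.2 252.2 188.9] w 68.7 F 0.0 cf [ 0.7  0.4 -0.9]
jar [ 613.  -227.3   54.   613.7 -227.2   50.1   52.1]
amber [ 623.9 -155.3   27.3  623.8 -155.3   25.1   26.2]
blue [ 604.  -301.3   50.4  603.7 -301.4   47.    49. ]
```

View pics/t2.png

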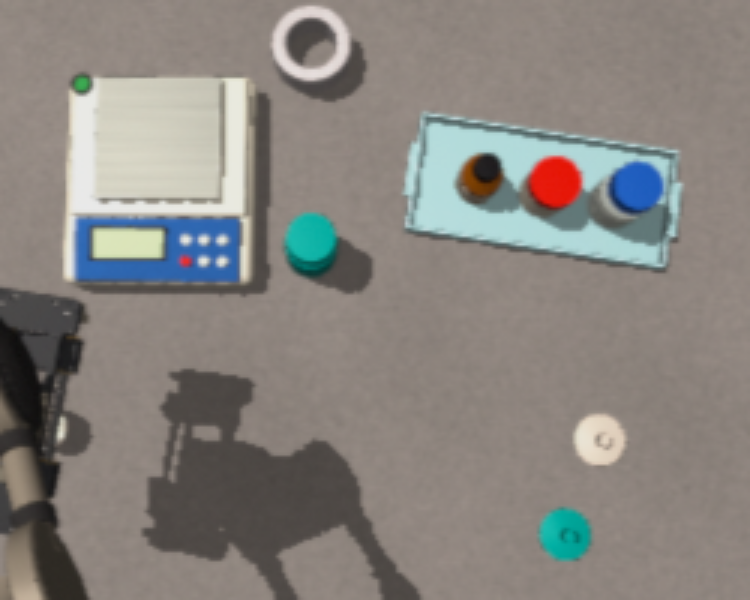

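The view shows amber (482,177), jar (555,183) and blue (634,188) standing in a row on the tray's middle line, amber on the balance side. Next is the crucible.

```bash
python3 -m handwheel '[[[0,0,0],[0.036,-0.021,0.03],0.75],[[0,0,0],[0.036,-0.021,0.07],0.75],[[0,0,0],[0.036,-0.021,0.11],0.75],[[0,0,0],[0.036,-0.021,0.12],0.75],[[0,0,0],[0.036,-0.021,0.12],0.75],[[0,0,0],[0.036,-0.021,0.12],0.75]]'; python3 d.py 355 290.6 18
```

```text
time: 18.7
tool_pos: [357.6, 289.3, 70.4]
tcp_rot: [3.14, -0.001, 1.435]
contact_force: [0.2, 0.5, -0.6]
grip_width: 68.8
finger_force: 0.0
shift [ 0.0009 -0.0028  0.0524] turn [ 0.09 -0.06 -0.07] t 18.7 at [357.6 289.3  70.4] w 68.8 F 0.0 cf [ 0.2  0.5 -0.6]
```

```bash
python3 -m handwheel '[[[0,0,0],[0.001,-0.002,0.025],0.75],[[0,0,0],[0.001,-0.002,0.043],0.75],[[0,0,0],[0.001,-0.002,0.05],0.75],[[0,0,0],[0.001,-0.002,0.052],0.75],[[0,0,0],[0.001,-0.002,0.052],0.75],[[0,0,0],[0.001,-0.002,0.052],0],[[0,0,0],[0.001,-0.002,0.052],0],[[0,0,0],[0.001,-0.002,0.052],0],[[0,0,0],[0.001,-0.002,0.052],0],[[0,0,0],[0.001,-0.002,0.052],0]]'; python3 d.py 653 181.5 150
python3 - <<'E'
from m import *
c=capture("side");u,v=map(int,proj(c,np.array([355,290,25.])));cv2.imwrite("pics/s1.png",cv2.resize(c["image"][v-45:v+45,u-60:u+60,::-1],None,fx=6,fy=6))
E
```

```text
time: 19.7
tool_pos: [354.7, 290.5, 17.5]
tcp_rot: [3.141, -0.0, 1.435]
contact_force: [-1.5, 0.3, 5.4]
grip_width: 45.8
finger_force: 30.0
shift [-0.0677  0.3103 -0.1324] turn [ 0.02 -0.02 -0.03] t 19.7 at [354.7 290.5  17.5] w 45.8 F 30.0 cf [-1.5  0.3  5.4]
```

View pics/s1.png

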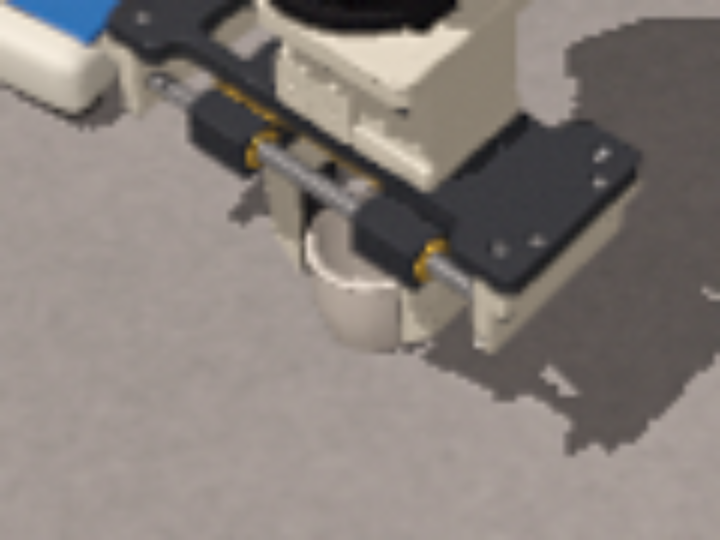

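The crucible, at about (360,285), is upright with a pad on each side near the rim.

```bash
python3 -m handwheel '[[[0,0,0],[0,0,-0.012],0],[[0,0,0],[0,0,-0.035],0],[[0,0,0],[0,0,-0.065],0],[[0,0,0],[0,0,-0.1],0],[[0,0,0],[-0.003,0.012,-0.125],0],[[0,0,0],[-0.009,0.04,-0.13],0],[[0,0,0],[-0.016,0.075,-0.13],0],[[0,0,0],[-0.025,0.115,-0.13],0],[[0,0,0],[-0.034,0.155,-0.13],0],[[0,0,0],[-0.043,0.195,-0.13],0],[[0,0,0],[-0.052,0.235,-0.13],0],[[0,0,0],[-0.06,0.27,-0.13],0]]'; python3 d.py 653 181.5 81.5
```

```text
time: 20.95
tool_pos: [615.6, 193.3, 146.5]
tcp_rot: [-3.141, 0.0, 1.435]
contact_force: [0.9, 0.8, -0.2]
grip_width: 45.4
finger_force: 30.0
shift [-0.0066  0.0387  0.065 ] turn [-0.03  0.03 -0.06] t 20.95 at [615.6 193.3 146.5] w 45.4 F 30.0 cf [ 0.9  0.8 -0.2]
```

```bash
python3 -m handwheel '[[[0,0,0],[-0.005,0.02,0],0],[[0,0,0],[-0.007,0.033,0.005],0],[[0,0,0],[-0.007,0.038,0.02],0],[[0,0,0],[-0.007,0.038,0.038],0],[[0,0,0],[-0.007,0.038,0.051],0],[[0,0,0],[-0.007,0.038,0.057],0],[[0,0,0],[-0.007,0.038,0.06],0],[[0,0,0],[-0.007,0.038,0.062],0],[[0,0,0],[-0.007,0.038,0.062],0]]'; python3 d.py 653 181.5 81.5
```

```text
time: 21.85
tool_pos: [651.0, 182.5, 85.7]
tcp_rot: [3.141, -0.0, 1.436]
contact_force: [-0.9, -0.7, -1.0]
grip_width: 45.3
finger_force: 30.0
shift [-0.0007  0.0021  0.0042] turn [ 0.05 -0.01 -0.02] t 21.85 at [651.  182.5  85.7] w 45.3 F 30.0 cf [-0.9 -0.7 -1. ]
```

```bash
python3 -m handwheel '[[[0,0,0],[-0.001,0.002,0.002],0],[[0,0,0],[-0.001,0.002,0.003],0],[[0,0,0],[-0.001,0.002,0.004],0],[[0,0,0],[-0.001,0.002,0.0045],0],[[0,0,0],[-0.001,0.002,0.0045],0]]'; python3 d.py 653 181.5 81.5
python3 - <<'E'
from m import *
c=capture("side");u,v=map(int,proj(c,np.array([653,181,85.])));cv2.imwrite("pics/s2.png",cv2.resize(c["image"][v-45:v+45,u-60:u+60,::-1],None,fx=6,fy=6))
E
```

```text
time: 22.35
tool_pos: [652.9, 181.1, 81.6]
tcp_rot: [3.141, -0.0, 1.435]
contact_force: [-0.8, -1.1, 4.7]
grip_width: 45.7
finger_force: 30.0
shift [0.0004 0.0001 0.0001] turn [ 0.06 -0.01 -0.03] t 22.35 at [652.9 181.1  81.6] w 45.7 F 30.0 cf [-0.8 -1.1  4.7]
```

View pics/s2.png

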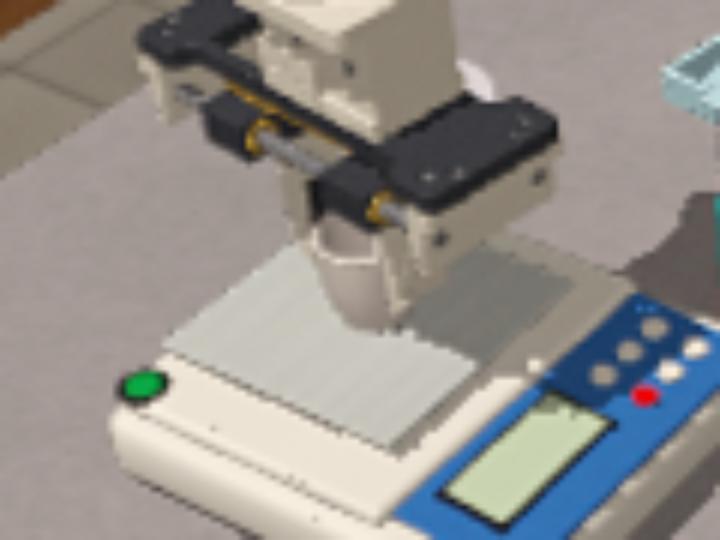

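The crucible, at (360,275), is resting on the middle of the pan and shows contact force, so I release it.

```bash
python3 -m handwheel '[[[0,0,0],[0,0,0],0.75],[[0,0,0],[0,0,0],0.75],[[0,0,0],[0,0,0],0.75],[[0,0,0],[0,0,0],0.75],[[0,0,0],[0,0,-0.02],0.75],[[0,0,0],[0,0,-0.06],0.75],[[0,0,0],[0,0,-0.11],0.75],[[0,0,0],[0,0,-0.11],0.75]]'; python3 d.py 354 -286 110
```

```text
time: 23.2
tool_pos: [656.1, 181.8, 199.0]
tcp_rot: [3.128, -0.004, 1.436]
contact_force: [-0.2, 0.6, 0.2]
grip_width: 68.7
finger_force: 0.0
shift [-0.5046 -0.2374  0.0837] turn [ 0.78 -0.24 -0.03] t 23.2 at [656.1 181.8 199. ] w 68.7 F 0.0 cf [-0.2  0.6  0.2]
```

```bash
python3 -m handwheel '[[[0,0,0],[-0.503,-0.2335,0],0.5],[[0,0,0],[-0.503,-0.2335,0],0.5],[[0,0,0],[-0.503,-0.2335,0],0.5],[[0,0,0],[-0.503,-0.2335,0],0.5],[[0,0,0],[-0.503,-0.2335,0],0.5],[[0,0,0],[-0.503,-0.2335,0],0.5],[[0,0,0],[-0.503,-0.2335,0],0.5],[[0,0,0],[-0.503,-0.2335,0],0.5],[[0,0,0],[-0.503,-0.2335,0],0.5],[[0,0,0],[-0.503,-0.2335,0],0.5],[[0,0,0],[-0.503,-0.2335,0],0.5],[[0,0,0],[-0.503,-0.2335,0],0.5]]'
python3 - <<'E'
from m import *
c=capture("top");P=cloud(c);save(c,"pics/t3.png")
p=(653,181.5,108);k=blob(c,P,proj(c,np.array(p)),108,6);print("cruc",circ(c,k,108))
# lid from side view: red-white colour mask and knob
import pickle
c=pickle.load(open("side.pkl","rb"));hsv=cv2.cvtColor(c["image"],cv2.COLOR_RGB2HSV)
print("lid side px",proj(c,np.array([354,-286,15.])))
c=pickle.load(open("top.pkl","rb"));u,v=map(int,proj(c,np.array([354,-286,15.])));print(u,v)
cv2.imwrite("pics/l.png",cv2.resize(c["image"][v-16:v+16,u-16:u+16,::-1],None,fx=16,fy=16,interpolation=cv2.INTER_CUBIC))
E
python3 d.py 354 -286 80
```

```text
time: 24.4
tool_pos: [350.9, -290.0, 190.8]
tcp_rot: [3.141, 0.002, 1.43]
contact_force: [0.8, 0.3, -0.3]
grip_width: 45.5
finger_force: 0.0
cruc [651.3 180.7  47.2 650.9 181.1  44.7  45.1]
lid side px (np.float64(354.74179509058297), np.float64(169.46841101231226))
349 245
shift [0.0028 0.0018 0.1107] turn [ 0.02  0.05 -0.33] t 24.45 at [ 351.8 -288.4  190.7] w 45.9 F 0.0 cf [ 0.4 -0.3 -0.3]
```

View pics/l.png

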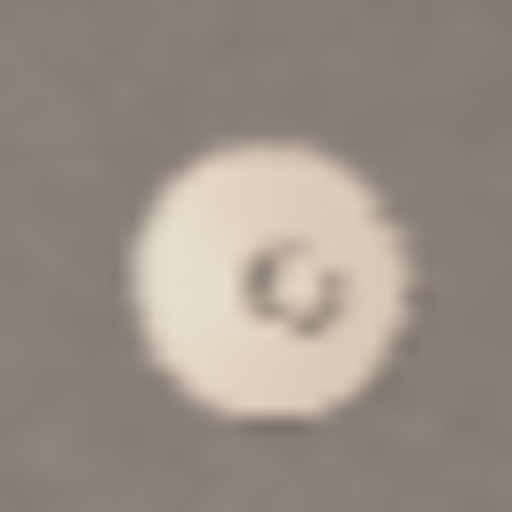

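The disc is centred at about (271,279) and the knob top at about (297,287) in the crop; I'll work out the position from both.

```bash
python3 - <<'E'
from m import *
import pickle
c=pickle.load(open("top.pkl","rb"))
f=lambda a,b,z:ray(c,333+a/16-.47,229+b/16-.47,z)[:2].round(1)
print(f(271,279,8),f(297,287,30))
E
python3 d.py 355 -286 60
```

```text
[ 353.  -287.2] [ 351.9 -286.5]
shift [0.0029 0.0028 0.1307] turn [ 0.02  0.05 -0.33] t 24.45 at [ 351.8 -288.4  190.7] w 45.9 F 0.0 cf [ 0.4 -0.3 -0.3]
```

```bash
python3 -m handwheel '[[[0,0,0],[0,0,0.04],0.5],[[0,0,0],[0,0,0.09],0.5],[[0,0,0],[0,0,0.125],0.5],[[0,0,0],[0,0,0.13],0.5],[[0,0,0],[0,0,0.13],0.5],[[0,0,0],[0,0,0.13],0.5],[[0,0,0],[0,0,0.13],0.5]]'; python3 d.py 354 -286.7 13
```

```text
time: 25.15
tool_pos: [354.5, -286.5, 62.5]
tcp_rot: [3.139, 0.002, 1.436]
contact_force: [0.8, -0.4, 0.1]
grip_width: 46.1
finger_force: 0.0
shift [-0.0001 -0.0006  0.0495] turn [ 0.16  0.14 -0.  ] t 25.15 at [ 354.5 -286.5   62.5] w 46.1 F 0.0 cf [ 0.8 -0.4  0.1]
```

```bash
python3 -m handwheel '[[[0,0,0],[0,0,0.02],0.5],[[0,0,0],[0,0,0.038],0.5],[[0,0,0],[0,0,0.045],0.5],[[0,0,0],[0,0,0.047],0.5],[[0,0,0],[0,0,0.047],0.5],[[0,0,0],[0,0,0.047],0.5]]'; python3 d.py 354 -286.7 13
```

```text
time: 25.75
tool_pos: [353.8, -286.3, 14.6]
tcp_rot: [3.14, 0.001, 1.435]
contact_force: [-0.8, -0.7, -0.1]
grip_width: 45.9
finger_force: 0.0
shift [-0.0004  0.0002  0.0016] turn [ 0.07  0.07 -0.03] t 25.75 at [ 353.8 -286.3   14.6] w 45.9 F 0.0 cf [-0.8 -0.7 -0.1]
```

```bash
python3 -m handwheel '[[[0,0,0],[0,0,0.001],0.5],[[0,0,0],[0,0,0.001],0],[[0,0,0],[0,0,0.001],0],[[0,0,0],[0,0,0.001],0],[[0,0,0],[0,0,0.001],0],[[0,0,0],[0,0,0.001],0],[[0,0,0],[0,0,0.001],0],[[0,0,0],[0,0,0.001],0],[[0,0,0],[0,0,-0.006],0],[[0,0,0],[0,0,-0.015],0],[[0,0,0],[0,0,-0.015],0]]'; python3 d.py 653 181.3 150
python3 - <<'E'
from m import *
c=capture("side");u,v=map(int,proj(c,np.array([354,-286,40.])));a=c["image"][v-45:v+45,u-60:u+60,::-1]
cv2.imwrite("pics/s3.png",cv2.resize(a,None,fx=6,fy=6)); save(c,"pics/s3full.png")
E
```

```text
time: 26.85
tool_pos: [354.1, -286.5, 30.1]
tcp_rot: [3.14, 0.002, 1.435]
contact_force: [0.9, -0.1, 0.6]
grip_width: 11.8
finger_force: 30.0
shift [ 0.5036  0.2333 -0.1203] turn [ 0.12  0.1  -0.03] t 26.85 at [ 354.1 -286.5   30.1] w 11.8 F 30.0 cf [ 0.9 -0.1  0.6]
```

View pics/s3.png

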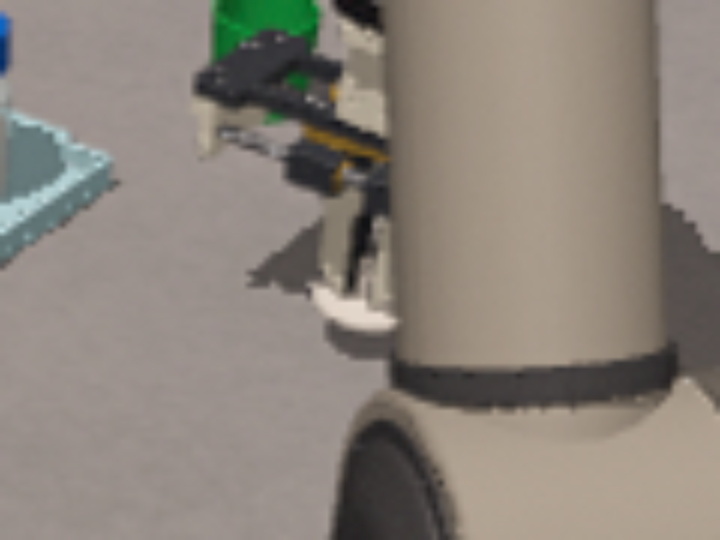

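The lid is held level by its knob, at (355,305), clear of the bench. I carry it high over the turquoise bottle.

```bash
python3 -m handwheel '[[[0,0,0],[0,0,-0.02],0],[[0,0,0],[0,0,-0.05],0],[[0,0,0],[0,0,-0.09],0],[[0,0,0],[0,0,-0.13],0],[[0,0,0],[0.014,0.006,-0.16],0],[[0,0,0],[0.041,0.019,-0.165],0],[[0,0,0],[0.075,0.035,-0.165],0],[[0,0,0],[0.11,0.051,-0.165],0],[[0,0,0],[0.145,0.067,-0.165],0],[[0,0,0],[0.18,0.083,-0.165],0],[[0,0,0],[0.207,0.096,-0.165],0],[[0,0,0],[0.22,0.102,-0.165],0]]'; python3 d.py 653 181.2 150
```

```text
time: 28.1
tool_pos: [484.9, -79.5, 193.6]
tcp_rot: [3.142, -0.0, 1.438]
contact_force: [-0.5, -0.8, -0.1]
grip_width: 12.0
finger_force: 30.0
shift [0.2806 0.132  0.0437] turn [ 0.   -0.02  0.1 ] t 28.1 at [484.9 -79.5 193.6] w 12.0 F 30.0 cf [-0.5 -0.8 -0.1]
```

```bash
python3 -m handwheel '[[[0,0,0],[0.014,0.006,0],0],[[0,0,0],[0.041,0.019,0],0],[[0,0,0],[0.075,0.035,0],0],[[0,0,0],[0.11,0.051,0],0],[[0,0,0],[0.145,0.067,0],0],[[0,0,0],[0.18,0.083,0],0],[[0,0,0],[0.215,0.099,0],0],[[0,0,0],[0.25,0.115,0],0],[[0,0,0],[0.27,0.125,0],0],[[0,0,0],[0.28,0.13,0.005],0],[[0,0,0],[0.2835,0.131,0.01],0],[[0,0,0],[0.2835,0.131,0.02],0]]'; python3 d.py 653 181.2 116.6
```

```text
time: 29.3
tool_pos: [652.2, 181.0, 173.3]
tcp_rot: [3.141, 0.0, 1.435]
contact_force: [-0.1, 1.0, -0.4]
grip_width: 12.1
finger_force: 30.0
shift [0.0004 0.0008 0.0567] turn [ 0.02  0.02 -0.05] t 29.3 at [652.2 181.  173.3] w 12.1 F 30.0 cf [-0.1  1.  -0.4]
```

```bash
python3 -m handwheel '[[[0,0,0],[0,0.0005,0.015],0],[[0,0,0],[0,0.0005,0.033],0],[[0,0,0],[0,0.0005,0.043],0],[[0,0,0],[0,0.0005,0.047],0],[[0,0,0],[0,0.0005,0.047],0],[[0,0,0],[0,0.0005,0.047],0]]'; python3 d.py 653 181.2 116.6
python3 - <<'E'
from m import *
c=capture("side");u,v=map(int,proj(c,np.array([653,181,105.])));cv2.imwrite("pics/s4.png",cv2.resize(c["image"][v-30:v+30,u-40:u+40,::-1],None,fx=9,fy=9))
E
```

```text
time: 29.9
tool_pos: [653.1, 181.4, 127.5]
tcp_rot: [3.14, -0.0, 1.435]
contact_force: [0.7, 0.2, -0.5]
grip_width: 11.8
finger_force: 30.0
shift [-0.0002 -0.0001  0.0109] turn [ 0.07 -0.01 -0.05] t 29.9 at [653.1 181.4 127.5] w 11.8 F 30.0 cf [ 0.7  0.2 -0.5]
```

View pics/s4.png

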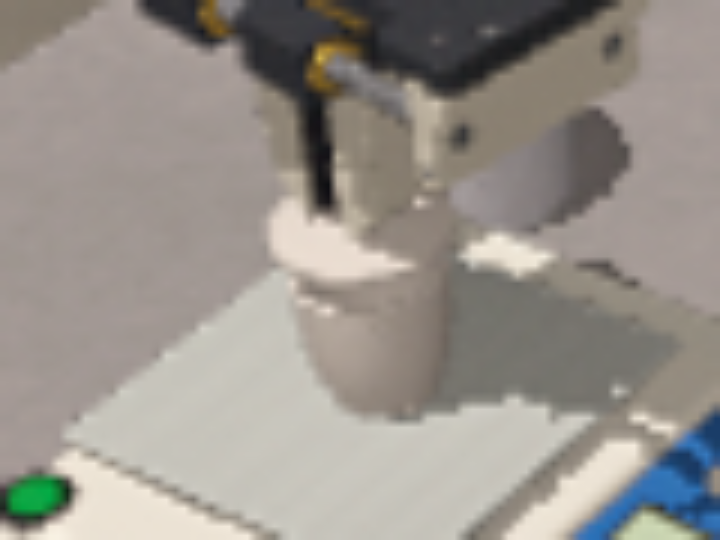

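The lid is centred above the crucible along the axis: disc centre about x=364, rim about x=371, foot about x=395, which matches the perspective lean. I lower it to seat.

```bash
python3 -m handwheel '[[[0,0,0],[0,0,0.003],0],[[0,0,0],[0,0,0.006],0],[[0,0,0],[0,0,0.008],0],[[0,0,0],[0,0,0.009],0],[[0,0,0],[0,0,0.0095],0],[[0,0,0],[0,0,0.0095],0]]'; python3 d.py 653 181.2 116.6
```

```text
time: 30.55
tool_pos: [652.7, 181.6, 117.1]
tcp_rot: [-3.141, 0.0, 1.436]
contact_force: [0.2, -0.9, -0.1]
grip_width: 11.3
finger_force: 30.0
shift [-0.0004  0.0004  0.0005] turn [-0.01  0.01 -0.03] t 30.55 at [652.7 181.6 117.1] w 11.3 F 30.0 cf [ 0.2 -0.9 -0.1]
```

```bash
python3 -m handwheel '[[[0,0,0],[0,0,0.0005],0],[[0,0,0],[0,0,0.001],0],[[0,0,0],[0,0,0.001],0]]'; python3 d.py 653 181.2 116.6
```

```text
time: 30.85
tool_pos: [652.7, 181.6, 116.2]
tcp_rot: [3.142, 0.0, 1.435]
contact_force: [0.4, 0.7, 0.1]
grip_width: 12.1
finger_force: 30.0
shift [-0.0004  0.0004 -0.0004] turn [ 0.    0.01 -0.03] t 30.85 at [652.7 181.6 116.2] w 12.1 F 30.0 cf [0.4 0.7 0.1]
```

```bash
python3 -m handwheel '[[[0,0,0],[0,0,0.0005],0],[[0,0,0],[0,0,0.001],0],[[0,0,0],[0,0,0.001],0]]'; python3 d.py 653 181.2 116.6
```

```text
time: 31.15
tool_pos: [652.9, 181.7, 115.8]
tcp_rot: [3.141, -0.0, 1.435]
contact_force: [-0.7, -0.3, 4.7]
grip_width: 11.6
finger_force: 30.0
shift [-0.0004  0.0002 -0.0008] turn [ 0.04 -0.01 -0.03] t 31.15 at [652.9 181.7 115.8] w 11.6 F 30.0 cf [-0.7 -0.3  4.7]
```

Contact is 4.7 N, so the lid is seated. Release slowly and clear off.

```bash
python3 -m handwheel '[[[0,0,0],[0,0,0],0.4],[[0,0,0],[0,0,0],0.4],[[0,0,0],[0,0,0],0.4],[[0,0,0],[0,0,0],0.4],[[0,0,0],[0,0,-0.02],0.4],[[0,0,0],[0,0,-0.05],0.4],[[0,0,0],[0,0,-0.09],0.4],[[0,0,0],[-0.03,-0.03,-0.1],0.4],[[0,0,0],[-0.05,-0.08,-0.1],0.4],[[0,0,0],[-0.05,-0.13,-0.1],0.4],[[0,0,0],[-0.05,-0.18,-0.1],0.4],[[0,0,0],[-0.05,-0.2,-0.1],0.4]]'
python3 - <<'E'
from m import *
c=capture("top");P=cloud(c)
for n,p in(("lid",(653,181,111)),("jar",(616,-227,78)),("amber",(625.7,-156.6,94)),("blue",(606,-302,110)),("flask",(503.7,512.8,122)),("tape",(764,26,48)),("pot",(505,-490,62))):
    k=blob(c,P,proj(c,np.array(p,float)),p[2],6);print(n,None if k is None else circ(c,k,p[2]))
s=capture("side");u,v=map(int,proj(s,np.array([653,181,105.])))
a=cv2.resize(s["image"][v-30:v+30,u-40:u+40,::-1],(400,300));b=cv2.resize(c["image"][105:195,150:270,::-1],(400,300))
cv2.imwrite("pics/f.png",np.vstack([np.hstack([a,b]),cv2.resize(s["image"][60:210,100:500,::-1],(800,300))]))
E
```

```text
time: 32.35
tool_pos: [443.9, 159.2, 215.3]
tcp_rot: [-3.14, 0.0, 1.436]
contact_force: [0.5, 0.2, 0.1]
grip_width: 36.8
finger_force: 0.0
lid [651.6 181.2  54.  651.8 180.9  51.   52.2]
jar [ 612.6 -226.9   54.9  613.5 -226.9   50.1   52.9]
amber [ 623.9 -155.3   27.3  623.8 -155.3   25.1   26.2]
blue [ 604.  -301.3   50.4  603.6 -301.6   46.9   48.8]
flask [503.2 512.5  32.7 503.6 513.4  27.7  30.8]
tape [764.3  25.9  84.6 764.3  25.9  80.1  82.6]
pot [ 505.3 -490.6   65.3  505.  -490.9   60.5   63.5]
```

View pics/f.png

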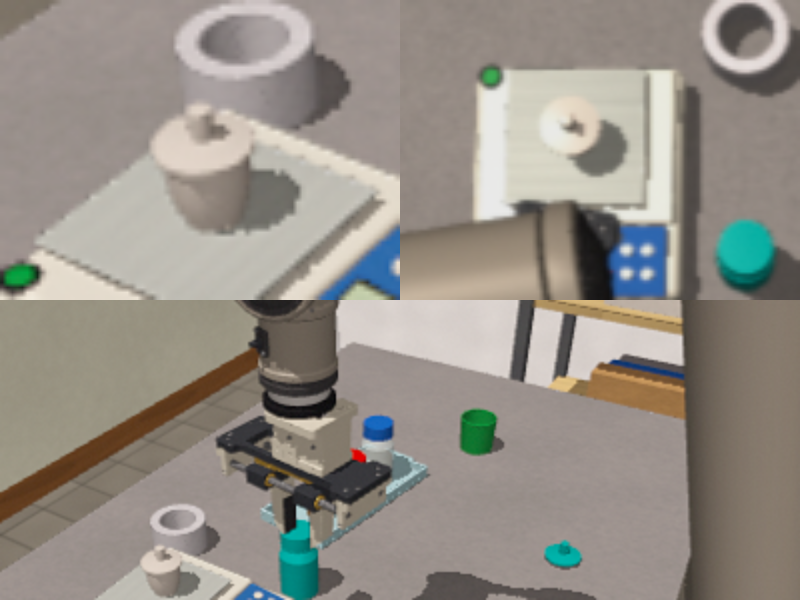

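The lid sits level on the crucible at the pan centre (top left at (205,160), top right at (568,125)). The row is unchanged and the bystanders have not moved. I let the arm settle, then hand in.

```bash
python3 -m handwheel '[[[0,0,0],[0,0,0],0.4],[[0,0,0],[0,0,0],0.4],[[0,0,0],[0,0,0],0.4],[[0,0,0],[0,0,0],0.4],[[0,0,0],[0,0,0],0.4]]' && python3 -c "
from plant import close_job
print(close_job())"
```

```text
time: 32.95
tool_pos: [448.2, 159.0, 214.9]
tcp_rot: [-3.141, 0.0, 1.435]
contact_force: [0.7, 0.5, -0.2]
grip_width: 37.0
finger_force: 0.0
the job is handed in; nothing more can be done
None
```

The job is handed in at about 33 s (no verdict was returned): the crucible stands on the pan centre with its lid seated, the amber bottle, jar and blue-capped bottle stand in a row along the tray's middle line with the amber nearest the balance, and the flask, tape roll and beaker have not moved.

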